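# Shut the polisher's cooling-water valve under the sliding cover

### The arm

A 7-joint arm with a two-finger parallel gripper is mounted at the origin on the work surface. World frame = base frame: x ahead of the robot, y to its left, z up, the work surface at z = 0. Lengths are in m, angles in rad, forces in N, time in s.
With the tool pointing down it reaches from about 0.425 to 0.925 m from the base axis. Payload 6.8 kg.
Tool frame: the origin (TCP) lies on the centre line of the jaws, within the pads' length; the fingertips stand 22 mm ahead of it and the grasp point (between the pads) lies 3 mm ahead of it; z points along the fingers, y is the line along which they close (so a half turn about z gives the same grasp; the last joint's range is limited). The gripper opens to 88 mm and grips with 3 to 60 N. Pads are 20 mm wide; open, the fingers measure 115 mm over their backs; the gripper's body (75 mm by 178 mm) begins 61 mm behind the grasp point.
Start: joints at [-1.387, 0.477, 0.022, 1.555, -0.011, 1.109, -0.083], TCP at [0.194, 0.646, 0.245] pointing down, gripper open.
Joint ranges: [-2.96, 2.96], [-0.34, 2.1], [-1.41, 1.46], [0.24, 2.44], [-1.37, 4.51], [0.17, 1.92], [-2.96, 2.96]. Speed limits (rad/s): [2.39, 2.39, 3.14, 3.14, 3.14, 3.14, 3.14].

### API

Orientations are given as a unit quaternion [x, y, z, w].
In Python, from cell import manip gives the robot as it stands.
- The arm moves only by the tool drive_tool, never from a script. Its argument "plan" is a list of rows, each a list of 7 numbers: the shift along the tool's x, y, z each as a share of 6 cm, from -1 to 1, then the turn, a rotation vector about the tool's x, y, z each as a share of 8 degrees, from -1 to 1, then the opening, from -1 (shut) to 1 (fully open). A call has 1 to 5 rows; each row shifts and turns the commanded pose from where the row before left it, along the tool's axes as they then stand; what a row does not reach is not made up. A row lasts 1/8 s, in which the tool goes at most 62.5 mm and 10.7 degrees, less where a joint would pass 70% of its speed; a pose out of reach is approached as far as the arm can. A call with a number of a shift or a turn outside -1 to 1 is refused whole. A call with a gripper value outside its range is refused whole. The fingers move at their own pace and stop on an object; "force" is the grip in N (left out, the last holds). Time passes only in rows, so rows that do not move let the fingers close. It gives the time, the measured TCP pose, the force, the opening and the grip force at its end, in the units of the state.
- manip.state(): the state, without advancing time (a new reading comes with each control period).
- manip.camera(name): name is "scene" or "top"; returns a dict with "pixels" (384x512x3 uint8, red, green, blue), "fx", "fy", "cx", "cy" (pixels), "k1" (the pictures are not rectified: a ray, as slopes to the right and down, at radius r is drawn at 1 + k1 r^2 times it, then the intrinsics apply), "world_from_camera" (4x4, takes a point from camera to world coordinates). Camera axes: x right, y up, looking along -z (the intrinsics and any distortion apply to the point x, -y, -z); pixel columns grow to the right and rows downward; lengths in m; the calibration is good to about 2 mm. A picture is of the moment at which its call begins. There is no depth.
- manip.hand_in(): hands the job in; it is judged then, once.
The state is a dict: "t": time; "joint_pos": joint angles; "qd": joint speeds; "joint_torque": joint torques, N m; "tool_pos": TCP position; "tool_rot": TCP orientation; "contact_force": force on the tool from outside, world axes, zero at the start; "moment": the same for the moment, N m; "opening": finger opening in m; "grasp_force": force on a finger pad.
Only numpy, scipy, OpenCV 4.12 (cv2) and the standard library are available. Lean on these libraries where they do the work, as an engineer would, in place of code of your own. Each camera call takes 0.05 s, during which the arm holds its last target. There are 200 camera calls.

### The job

Shut off the polisher's cooling water at the valve box on the bench: with the fingertips slide the aluminium cover to the left, off the valves and up to its stop, without lifting it from the box, then push the red lever round to its stop so that it stands square across its pipe, fully shut. Do not move the blue lever, leave the cover open so that the shut valve can be seen, and pick up or push aside nothing else on the bench.

Things in the scene. Friction and masses are not known exactly. Their poses are not given: they have to be found in the camera images.
- valve_box: grey metal service box fixed to the bench, 200 (x) x 520 (y) x 100 mm high; origin at the centre of its underside; x points away from the robot at yaw 0, y to the left along the box. On its top, guide strips along front and back edges (inner faces at x = -96 and 96 mm) rise to 112 mm; end stops (inner faces at y = -255 and 255 mm) rise to 108 mm.
- bay (a point): centre of the opening in the box's top, at rim height (100 mm), box y = -128 mm: the right half of the top, box x -80 to 80 mm and y -255 to 0 mm, is open over the two valves. The left half is decked flush with the rim.
- cover: loose aluminium plate, 188 (x) x 260 (y) x 6 mm, 0.4 to 0.75 kg, lying on the box's rim (underside at 100 mm) between the guide strips with 2 mm play each side; it slides along box y at a push of 2 to 8 N. Origin at the centre of its underside, axes as the box's. It starts over the valves (origin at box y -124 to -110 mm); fully left at the end stop its origin is at box y = 125 mm.
- lip (a point): middle of the top edge of the cover's upright finger lip, a strip 110 mm long (x), 5 mm thick (y), standing on the cover at cover y = -90 mm; its top is 30 mm above the cover's underside (24 mm above the plate).
- red_valve: brass ball valve of the red lever, fixed in the box under the cover, at box x = 30 mm and y = -195 or -90 mm (the two valves change places); origin on its upright stem axis at bench level, axes as the box's, pipe along x. Its lever turns about this axis.
- red_lever (a joint): angle of the red lever, rad: 0 = in line with the pipe, pointing to the box's front (-x): open; 1.571 = square across the pipe, pointing to +y (left), at its stop: shut. It grows clockwise seen from above, starts between 0 and 0.25, and stays where it is left (stiff: turning takes about 0.35 N m, some 6 to 8 N near the tip).
- red_tip (a point): middle of the outer end of the red lever, 75 mm from the stem axis, 73 mm above the bench. The red sleeve is 18 mm wide and 14 mm thick (66 to 80 mm above the bench), from 20 to 75 mm from the axis; around the stem is a hub of 22 mm diameter at the same height, topped by a nut up to 82 mm.
- blue_valve: brass ball valve of the blue lever, fixed in the box under the cover, at box x = 30 mm and y = -195 or -90 mm (the two valves change places); origin on its upright stem axis at bench level, axes as the box's, pipe along x. Its lever turns about this axis.
- blue_lever (a joint): angle of the blue lever, rad: 0 = in line with the pipe, pointing to the box's front (-x): open; 1.571 = square across the pipe, pointing to +y (left), at its stop: shut. It grows clockwise seen from above, starts between 0 and 0.25, and stays where it is left (stiff: turning takes about 0.35 N m, some 6 to 8 N near the tip).
- blue_tip (a point): middle of the outer end of the blue lever, 75 mm from the stem axis, 73 mm above the bench. The blue sleeve is 18 mm wide and 14 mm thick (66 to 80 mm above the bench), from 20 to 75 mm from the axis; around the stem is a hub of 22 mm diameter at the same height, topped by a nut up to 82 mm.
- test_block: round steel hardness test block, 62 mm across and 14 mm high, lying on the bench; stands loose on the bench; origin at the centre of its underside; leave it alone.
- mount_green: green moulded specimen mount, a puck 32 mm across and 20 mm high; stands loose on the bench; origin at the centre of its underside; leave it alone.
- mount_amber: amber specimen mount, a puck 32 mm across and 20 mm high; stands loose on the bench; origin at the centre of its underside; leave it alone.
- loupe: small black standing magnifier, 40 mm across and 68 mm high; stands loose on the bench; origin at the centre of its underside; leave it alone.
- wrench: steel open wrench 170 mm long, lying flat; stands loose on the bench; origin at the centre of its underside; leave it alone.
- wash_bottle: white bottle with a red cap, 64 mm across and 160 mm high; stands loose on the bench; origin at the centre of its underside; leave it alone.
- blue_case: closed blue plastic instrument case, 110 x 170 x 55 mm; stands loose on the bench; origin at the centre of its underside; leave it alone.

How it is judged:
By the outcome, as a careful person would: the job done as asked, in the order asked, and still so for the second after the job is handed in, with the robot touching nothing.
It also fails if it takes over 56 s, if anything falls off the work surface, if the arm or the gripper's body presses on something with over 40 N, if the wrist force passes 120 N, or if a joint passes its speed limit or range.

## Working session

There is one attempt and no reset: what is moved stays moved. The work goes in short steps, Python scripts to look and compute and a tool call to move; the robot and the scene stay as the last step left them, time stands still between calls to the robot, and variables do not carry over. Pictures are saved under pics/ and viewed, at most 10 in all, crops included, and the job is handed in when it is done.

Besides the shell and the picture viewer there is one more tool, called after "Call:" in YAML: its name, and indented under it one key for each argument. drive_tool: Moves the arm, as the interface text tells. Its arguments: {"type":"object","properties":{"plan":{"type":"array","items":{"type":"array","items":{"type":"number"}}},"force":{"type":"number"}},"required":["plan"]}

```bash
mkdir -p pics; cat > h.py <<'E'
import numpy as np, cv2
from cell import manip
def shot(name,fn=None):
    c=manip.camera(name)
    if fn: cv2.imwrite('pics/'+fn,c["pixels"][:,:,::-1])
    return c
def ray(c,u,v):
    x=(u-c['cx'])/c['fx'];y=(v-c['cy'])/c['fy']
    rd=np.hypot(x,y);r=rd
    for _ in range(30): r=rd/(1+c['k1']*r*r)
    s=r/rd if rd>0 else 1
    T=np.array(c['world_from_camera']);return T[:3,3],T[:3,:3]@np.array([x*s,-y*s,-1])
def at(c,u,v,z):
    o,d=ray(c,u,v);return o+d*(z-o[2])/d[2]
def proj(c,p):
    T=np.array(c['world_from_camera']);q=T[:3,:3].T@(np.array(p)-T[:3,3])
    x=q[0]/-q[2];y=-q[1]/-q[2];k=1+c['k1']*(x*x+y*y)
    return c['cx']+c['fx']*x*k,c['cy']+c['fy']*y*k
E
python3 -c "
from h import *
a=shot('top','top1.png');b=shot('scene','sc1.png')
s=manip.state();print({k:np.round(s[k],3).tolist() for k in s})
for c in(a,b):print(np.round(c['world_from_camera'],3).tolist(),c['fx'],c['k1'])"
```

```text
{'t': 0.1, 'joint_pos': [-1.387, 0.478, 0.022, 1.556, -0.011, 1.109, -0.083], 'qd': [-0.0, -0.002, 0.0, -0.004, 0.0, -0.003, -0.0], 'joint_torque': [0.005, -58.409, 1.54, -27.331, -0.054, 0.013, 0.0], 'tool_pos': [0.194, 0.646, 0.244], 'tool_rot': [0.145, 0.989, -0.001, -0.0], 'contact_force': [0.992, 0.16, -0.345], 'moment': [-0.04, 0.026, 0.012], 'grasp_force': 0.0, 'opening': 0.088}
[[-0.012, 0.998, -0.058, 0.439], [-1.0, -0.011, 0.003, -0.002], [0.002, 0.058, 0.998, 1.482], [0.0, 0.0, 0.0, 1.0]] 464.7324089364069 -0.14758151222705637
[[-0.187, -0.628, 0.756, 1.317], [0.982, -0.117, 0.145, 0.156], [-0.003, 0.77, 0.639, 0.771], [0.0, 0.0, 0.0, 1.0]] 368.76984266852685 -0.03687160939093185
```

View pics/top1.png

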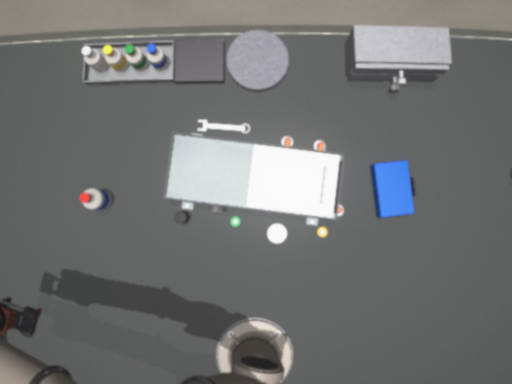

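View pics/sc1.png

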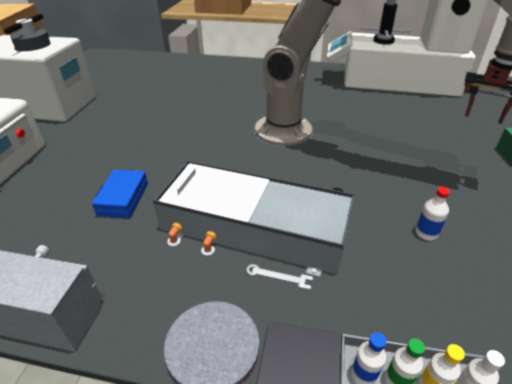

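The top view shows the box with corners near (173,135), (342,155), (338,218) and (166,202). The bright cover is on the right with the lip near (324,166)–(321,205). The loose items sit around the box. I'll zoom in to fit the pose.

```bash
python3 -c "
from h import *
c=shot('top');im=c['pixels'][120:235,155:355,::-1]
cv2.imwrite('pics/z1.png',cv2.resize(im,None,fx=4,fy=4,interpolation=cv2.INTER_CUBIC))"
```

```text
(no output)
```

View pics/z1.png

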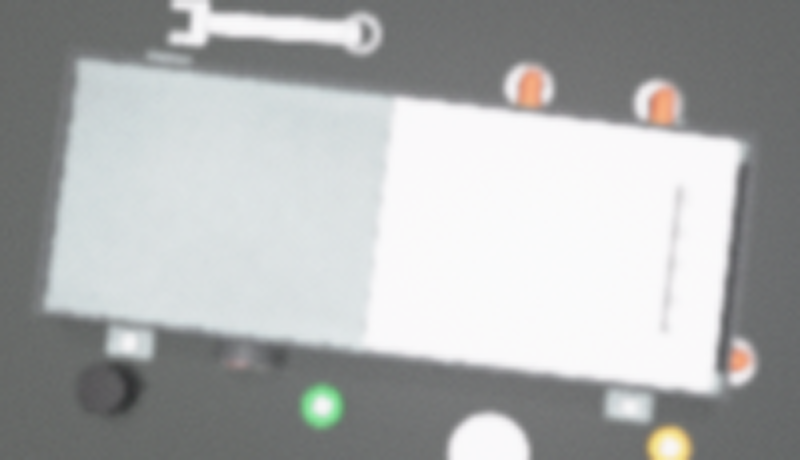

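The zoomed crop shows the box corners at (77,60), (748,142), (720,392) and (45,310). The cover's left edge runs (396,97)–(366,347), and the lip's dark line runs (681,187)–(664,330).

```bash
python3 -c "
from h import *
from scipy.optimize import least_squares
c=shot('top')
f=lambda x,y:(155+x/4-.4,120+y/4-.4)
C=[(77,60),(748,142),(720,392),(45,310)]
L=np.array([(100,260),(100,-260),(-100,-260),(-100,260)])/1000
P=np.array([at(c,*f(*q),.11)[:2] for q in C]);print(P)
print([np.linalg.norm(P[i]-P[(i+1)%4]) for i in range(4)])
def R(t):return np.array([[np.cos(t),-np.sin(t)],[np.sin(t),np.cos(t)]])
r=least_squares(lambda p:(L@R(p[2]).T+p[:2]-P).ravel(),[.5,0,0]).x
print(r)
inv=lambda q,z:(at(c,*f(*q),z)[:2]-r[:2])@R(r[2])
print('edge',inv((396,97),.106),inv((366,347),.106),'lip',inv((681,187),.13),inv((664,330),.13))
print('lip low',inv((681,187),.106))
np.save('box.npy',r)
for n,b in dict(lip=(0,-.205),pushstart=(0,-.24),red1=(.03,-.195),red2=(.03,-.09)).items(): print(n,R(r[2])@b+r[:2])
"
```

```text
[[ 0.68984903  0.23269225]
 [ 0.62237198 -0.26860295]
 [ 0.43620712 -0.24336008]
 [ 0.50269744  0.25641194]]
[np.float64(0.5058161992034256), np.float64(0.18786845867974675), np.float64(0.504175597950522), np.float64(0.1886487230444428)]
[ 0.56278139 -0.00571471 -0.13270522]
edge [0.09556905 0.01253356] [-0.09233502  0.01199562] lip [ 0.05138491 -0.20347073] [-0.05439841 -0.2027676 ]
lip low [ 0.05448792 -0.20685334]
lip [ 0.5356566  -0.20891226]
pushstart [ 0.53102554 -0.24360453]
red1 [ 0.56671599 -0.20296967]
red2 [ 0.58060917 -0.09889287]
```

Call:
drive_tool:
  plan:
    - [0,0,0,0,0,-0.57,-1]
    - [0,0,0,0,0,-0.57,-1]
    - [-0.7,-0.7,0,0,0,0,-1]
    - [-0.7,-0.7,0,0,0,0,-1]
    - [-0.7,-0.7,0,0,0,0,-1]
  force: 20

```text
t: 0.82
tool_pos: [0.3034, 0.5033, 0.2445]
tool_rot: [0.066, 0.998, -0.0, 0.0]
contact_force: [0.6, 0.1, -0.2]
opening: 0.0411
grasp_force: 0.0
```

Call:
drive_tool:
  plan:
    - [-0.7,-0.7,0,0,0,0,-1]
    - [-0.7,-0.7,0,0,0,0,-1]
    - [-0.7,-0.7,0,0,0,0,-1]
    - [-0.7,-0.7,0,0,0,0,-1]
    - [0,0,0,0,0,0,-1]

```text
t: 1.45
tool_pos: [0.4499, 0.3111, 0.2448]
tool_rot: [0.071, 0.997, -0.001, 0.001]
contact_force: [-0.6, 0.5, 0.7]
opening: 0.0004
grasp_force: 0.0
```

```bash
cat >> h.py <<'E'
r=np.load('box.npy')
def inbox():
    s=manip.state();t=r[2];p=np.array(s['tool_pos']);d=p[:2]-r[:2]
    from scipy.spatial.transform import Rotation as Q
    M=Q.from_quat(s['tool_rot']).as_matrix();B=np.array([[np.cos(t),-np.sin(t),0],[np.sin(t),np.cos(t),0],[0,0,1]])
    M=B.T@M
    print('t',round(s['t'],2),'box',np.round((B[:2,:2].T@d)*1000,1),'tipz',round(p[2]*1000-22,1),'yaw',round(np.degrees(np.arctan2(-M[0,1],M[1,1])),1),'tilt',np.round(M[:2,2],3),'F',np.round(B.T@s['contact_force'],1),'op',round(s['opening'],3))
E
python3 -c "
from h import *
inbox()"
```

```text
t 1.45 box [-153.8  299.1] tipz 222.8 yaw -0.5 tilt [ 0.001 -0.002] F [-0.7  0.4  0.7] op 0.0
```

Call:
drive_tool:
  plan:
    - [-0.6,-0.8,0,0,0,-0.06,-1]
    - [-0.6,-0.8,0,0,0,0,-1]
    - [-0.6,-0.8,0,0,0,0,-1]
    - [-0.6,-0.8,0,0,0,0,-1]
    - [-0.17,-0.9,0,0,0,0,-1]

```text
t: 2.08
tool_pos: [0.5702, 0.0522, 0.2445]
tool_rot: [0.061, 0.998, 0.0, 0.0]
contact_force: [0.5, -0.8, -0.5]
opening: 0.0005
grasp_force: 0.0
```

Call:
drive_tool:
  plan:
    - [0,-1,0,0,0,0,-1]
    - [0,-1,0,0,0,0,-1]
    - [0,-1,0,0,0,0,-1]
    - [0,-1,0,0,0,0,-1]
    - [0,-1,0,0,0,0,-1]

```text
t: 2.7
tool_pos: [0.5318, -0.2454, 0.2446]
tool_rot: [0.061, 0.998, 0.0, 0.0]
contact_force: [0.4, -0.0, -0.5]
opening: 0.0005
grasp_force: 0.0
```

Call:
drive_tool:
  plan:
    - [0,0,0,0,0,0,-1]
    - [0,0,0,0,0,0,-1]

```text
t: 2.95
tool_pos: [0.532, -0.2436, 0.2443]
tool_rot: [0.062, 0.998, 0.0, -0.0]
contact_force: [0.7, -0.1, 0.8]
opening: 0.0006
grasp_force: 0.0
```

```bash
python3 -c "
from h import *
inbox()"
```

```text
t 2.95 box [   1.  -239.9] tipz 222.3 yaw 0.5 tilt [-0.     0.001] F [0.7 0.  0.8] op 0.001
```

Call:
drive_tool:
  plan:
    - [0,0,0.7,0,0,0,-1]
    - [0,0,0.7,0,0,0.03,-1]
    - [0,0,0.3,0,0,0.03,-1]
    - [0,0,0.08,0,0,0,-1]
    - [0,0,0,0,0,0,-1]

```text
t: 3.58
tool_pos: [0.5325, -0.2447, 0.1387]
tool_rot: [0.066, 0.998, -0.0, 0.001]
contact_force: [0.3, 0.4, 0.4]
opening: 0.0006
grasp_force: 0.0
```

```bash
python3 -c "
from h import *
inbox();c=shot('scene');im=c['pixels'][130:280,130:370,::-1]
cv2.imwrite('pics/s2.png',cv2.resize(im,None,fx=3,fy=3,interpolation=cv2.INTER_CUBIC))"
```

```text
t 3.58 box [   1.6 -240.9] tipz 116.7 yaw 0.0 tilt [ 0.001 -0.   ] F [0.2 0.4 0.4] op 0.001
```

View pics/s2.png

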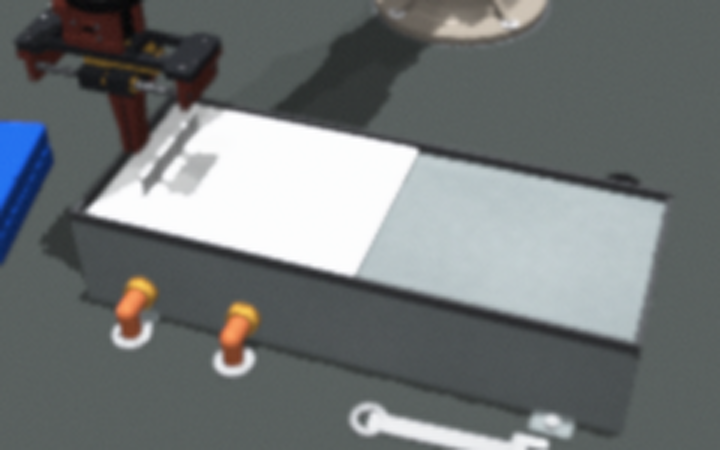

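The fingers (at about (130,140) in the crop) stand right of the lip, mid-length and clear of it. I'll push left now.

Call:
drive_tool:
  plan:
    - [0,0.2,0.02,0,0,0,-1]
    - [0,0.3,0,0,0,0,-1]
    - [0,0.4,0,0,0,0,-1]
    - [0,0.4,0,0,0,0,-1]
    - [0,0.4,0,0,0,0,-1]

```text
t: 4.25
tool_pos: [0.5456, -0.143, 0.1374]
tool_rot: [0.066, 0.998, -0.0, 0.001]
contact_force: [-0.3, -3.6, 2.1]
opening: 0.001
grasp_force: 1.8
```

Call:
drive_tool:
  plan:
    - [0,0.4,0,0,0,0,-1]
    - [0,0.4,0,0,0,0,-1]
    - [0,0.4,0,0,0,0,-1]
    - [0,0.4,0,0,0,0,-1]
    - [0,0.3,0,0,0,0,-1]

```text
t: 4.88
tool_pos: [0.5605, -0.0297, 0.1373]
tool_rot: [0.066, 0.998, -0.0, 0.001]
contact_force: [-0.4, -4.6, 3.2]
opening: 0.0005
grasp_force: 2.5
```

```bash
python3 -c "
from h import *
inbox()"
```

```text
t 4.88 box [  0.9 -24.1] tipz 115.3 yaw 0.1 tilt [ 0.001 -0.   ] F [ 0.2 -4.6  3.2] op 0.001
```

Call:
drive_tool:
  plan:
    - [0,0.3,0,0,0,0,-1]
    - [0,0.2,0,0,0,0,-1]
    - [0,0.1,0,0,0,0,-1]
    - [0,0.05,0,0,0,0,-1]
    - [0,0.05,0,0,0,0,-1]

```text
t: 5.5
tool_pos: [0.5656, 0.0101, 0.1366]
tool_rot: [0.067, 0.998, -0.0, -0.0]
contact_force: [-1.1, -4.9, 2.8]
opening: 0.0006
grasp_force: 2.3
```

```bash
python3 -c "
from h import *
inbox()"
```

```text
t 5.5 box [ 0.7 16.1] tipz 114.6 yaw -0.1 tilt [-0. -0.] F [-0.5 -5.   2.8] op 0.001
```

Call:
drive_tool:
  plan:
    - [0,0.03,0,0,0,0,-1]
    - [0,0.03,0,0,0,0,-1]
    - [0,0.02,0,0,0,0,-1]
    - [0,0,0,0,0,0,-1]

```text
t: 6.0
tool_pos: [0.5663, 0.0157, 0.1366]
tool_rot: [0.066, 0.998, 0.0, -0.0]
contact_force: [-0.6, -3.5, 3.3]
opening: 0.0002
grasp_force: 1.9
```

```bash
python3 -c "
from h import *
inbox()"
```

```text
t 6.0 box [ 0.7 21.7] tipz 114.6 yaw 0.0 tilt [-0.  0.] F [-0.1 -3.6  3.3] op 0.0
```

Call:
drive_tool:
  plan:
    - [0,0.03,0,0,0,0,-1]
    - [0,0.03,0,0,0,0,-1]
    - [0,0,0,0,0,0,-1]

```text
t: 6.38
tool_pos: [0.5667, 0.0183, 0.1366]
tool_rot: [0.067, 0.998, -0.0, -0.0]
contact_force: [-0.6, -7.0, 3.6]
opening: -0.0001
grasp_force: 3.1
```

Call:
drive_tool:
  plan:
    - [0,0.03,0,0,0,0,-1]
    - [0,0.03,0,0,0,0,-1]
    - [0,0,0,0,0,0,-1]

```text
t: 6.75
tool_pos: [0.5666, 0.0185, 0.1367]
tool_rot: [0.068, 0.998, -0.002, -0.001]
contact_force: [-3.4, -13.4, 4.9]
opening: 0.0002
grasp_force: 6.9
```

```bash
python3 -c "
from h import *
inbox()"
```

```text
t 6.75 box [ 0.6 24.5] tipz 114.7 yaw -0.2 tilt [-0.001 -0.004] F [ -1.6 -13.8   4.9] op 0.0
```

Call:
drive_tool:
  plan:
    - [0,-0.3,0,0,0,0,-1]
    - [0,-0.1,-0.8,0,0,0,-1]
    - [0.5,0,-0.8,0,0,0,-1]
    - [0.8,0,0,0,0,0,-1]
    - [0.8,0,0,0,0,0,-1]

```text
t: 7.38
tool_pos: [0.438, 0.0168, 0.2329]
tool_rot: [0.066, 0.998, 0.001, 0.0]
contact_force: [-0.0, 1.0, -0.6]
opening: 0.0003
grasp_force: 0.0
```

```bash
python3 -c "
from h import *
inbox();a=shot('top');b=shot('scene')
x=cv2.resize(a['pixels'][110:240,150:360,::-1],None,fx=3.5,fy=3.5,interpolation=cv2.INTER_CUBIC)
cv2.imwrite('pics/t3.png',x)
cv2.imwrite('pics/s3.png',cv2.resize(b['pixels'][130:280,130:370,::-1],None,fx=3,fy=3,interpolation=cv2.INTER_CUBIC))"
```

```text
t 7.38 box [-126.6    5.8] tipz 210.9 yaw 0.1 tilt [0.001 0.002] F [-0.1  1.  -0.6] op 0.0
```

View pics/t3.png

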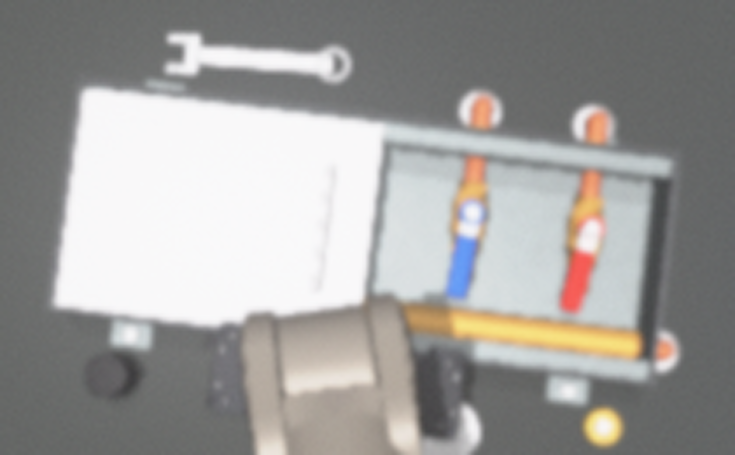

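View pics/s3.png

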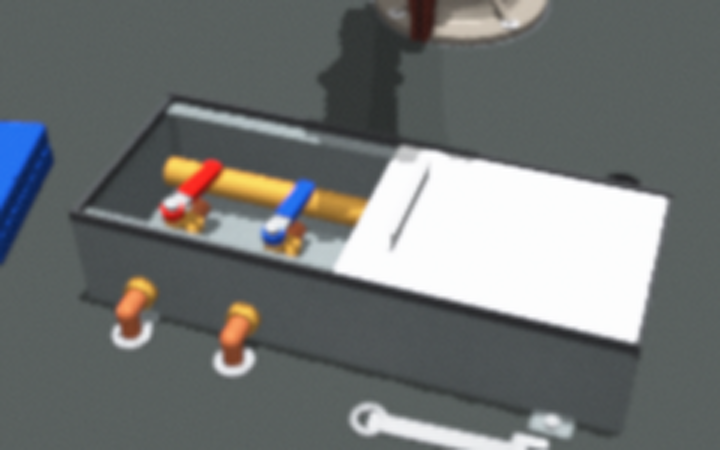

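The cover is fully left. The red valve is the right one: nut near (591,228), lever end near (571,309) in the top crop. The blue lever is on the left, with its end near (457,297). A brass manifold pipe runs along the front inside the bay.

```bash
cat >> h.py <<'E'
Rt=np.array([[np.cos(r[2]),-np.sin(r[2])],[np.sin(r[2]),np.cos(r[2])]])
def b2(c,u,v,z): return np.round(((at(c,u,v,z)[:2]-r[:2])@Rt)*1000,1)
def crop(c,u0,v0,s,x,y,z): return b2(c,u0+(x+.5)/s-.5,v0+(y+.5)/s-.5,z)
E
python3 -c "
from h import *
a=shot('top');b=shot('scene')
f=lambda x,y,z:crop(a,150,110,3.5,x,y,z)
g=lambda x,y,z:crop(b,130,130,3,x,y,z)
print('red tip',f(571,309,.075),'nut',f(591,228,.082),'blue tip',f(457,297,.075),'nut',f(471,212,.082))
print('edge',f(384,125,.106),f(368,305,.106),'bay wall',f(655,180,.1),f(637,352,.1))
print('manifold top edge z.05',f(560,323,.05),f(560,348,.05))
print('scene: redtip',g(211,164,.075),'nut',g(172,208,.082),'blue tip',g(302,186,.075),'nut',g(272,232,.082),'edge',g(400,150,.106),g(335,270,.106))
print('scene box corners',g(173,97,.112),g(75,213,.112),g(637,347,.112),g(668,196,.112))
for z in(.03,.05,.07):print(z,'manif scene',g(270,175,z),g(260,198,z),'top',f(560,323,z),f(560,348,z))
"
```

```text
red tip [ -41.9 -185.3] nut [  29.6 -193.8] blue tip [-43.5 -85.7] nut [ 30.7 -88.8]
edge [93.1 -5.1] [-61.1 -10.1] bay wall [  75.6 -241.8] [ -73.  -242.7]
manifold top edge z.05 [ -53.9 -180.1] [ -75.8 -182.7]
scene: redtip [ -40.  -187.1] nut [  40.1 -188.9] blue tip [-36.5 -87.1] nut [ 41.5 -85.1] edge [-83.3  -1.2] [93.2 -2.5]
scene box corners [ -87.4 -248.6] [ 103.7 -250. ] [106.  257.8] [-87.7 256.7]
0.03 manif scene [ -92.1 -148.5] [ -54.3 -143.5] top [ -52.9 -182.5] [ -75.1 -185. ]
0.05 manif scene [ -70.  -137.5] [ -33.3 -132.6] top [ -53.9 -180.1] [ -75.8 -182.7]
0.07 manif scene [ -47.9 -126.4] [ -12.2 -121.7] top [ -54.8 -177.8] [ -76.5 -180.3]
```

Call:
drive_tool:
  plan:
    - [-0.42,-0.9,0,0,0,0,-1]
    - [-0.42,-0.9,0,0,0,0,-1]
    - [-0.42,-0.9,0,0,0,0,-1]
    - [-0.42,-0.9,0,0,0,0,-1]
    - [0,-0.18,0,0,0,0,-1]

```text
t: 8.2
tool_pos: [0.5106, -0.2273, 0.2324]
tool_rot: [0.069, 0.998, -0.001, 0.0]
contact_force: [-1.6, 0.4, 0.4]
opening: 0.0002
grasp_force: 0.0
```

Call:
drive_tool:
  plan:
    - [0,0,0.5,0,0,0,-1]
    - [0,0,0.5,0,0,0,-1]
    - [0,0,0,0,0,0,-1]

```text
t: 8.57
tool_pos: [0.5084, -0.2212, 0.1706]
tool_rot: [0.066, 0.998, 0.001, -0.002]
contact_force: [0.2, -0.7, 0.8]
opening: 0.0005
grasp_force: 0.0
```

```bash
python3 -c "
from h import *
inbox()"
```

```text
t 8.57 box [ -25.4 -220.8] tipz 148.6 yaw 0.1 tilt [-0.005  0.001] F [ 0.3 -0.7  0.8] op 0.0
```

Call:
drive_tool:
  plan:
    - [0,0,0.5,0,0,0,-1]
    - [0,0,0.5,0,0,0,-1]
    - [0,0,0.25,0,0,0,-1]
    - [0,0,0.09,0,0,0,-1]
    - [0,0,0,0,0,0,-1]

```text
t: 9.2
tool_pos: [0.5097, -0.2227, 0.0929]
tool_rot: [0.066, 0.998, -0.0, 0.0]
contact_force: [0.1, 0.3, 0.2]
opening: 0.0005
grasp_force: 0.0
```

```bash
python3 -c "
from h import *
inbox()"
```

```text
t 9.2 box [ -23.9 -222.1] tipz 70.9 yaw 0.0 tilt [ 0.001 -0.   ] F [0.1 0.3 0.2] op 0.001
```

Call:
drive_tool:
  plan:
    - [0.03,0.12,0.03,0,0,0,-1]
    - [0.03,0.13,0,0,0,0,-1]
    - [0.025,0.12,0,0,0,0,-1]
    - [-0.005,0.13,0,0,0,0,-1]
    - [-0.008,0.13,0,0,0,0,-1]

```text
t: 9.82
tool_pos: [0.5104, -0.1874, 0.0912]
tool_rot: [0.067, 0.998, -0.002, 0.001]
contact_force: [0.1, -9.4, -1.6]
opening: 0.0003
grasp_force: 3.6
```

```bash
python3 -c "
from h import *
inbox()"
```

```text
t 9.82 box [ -27.9 -187. ] tipz 69.2 yaw -0.1 tilt [ 0.003 -0.004] F [ 1.3 -9.3 -1.6] op 0.0
```

Contact is made and the lever is turning, at about 9 N. I'll continue round the arc.

Call:
drive_tool:
  plan:
    - [-0.04,0.13,0,0,0,0,-1]
    - [-0.04,0.13,0,0,0,0,-1]
    - [-0.07,0.11,0,0,0,0,-1]
    - [-0.07,0.11,0,0,0,0,-1]
    - [-0.09,0.09,0,0,0,0,-1]

```text
t: 10.45
tool_pos: [0.531, -0.155, 0.0904]
tool_rot: [0.067, 0.998, -0.001, -0.001]
contact_force: [-4.7, -6.1, -0.5]
opening: 0.0005
grasp_force: 3.0
```

```bash
python3 -c "
from h import *
inbox()"
```

```text
t 10.45 box [ -11.8 -152.2] tipz 68.4 yaw -0.1 tilt [-0.002 -0.003] F [-3.8 -6.7 -0.5] op 0.0
```

Call:
drive_tool:
  plan:
    - [-0.1,0.08,0,0,0,0,-1]
    - [-0.11,0.07,0,0,0,0,-1]
    - [-0.11,0.06,0,0,0,0,-1]
    - [-0.05,0.01,0,0,0,0,-1]
    - [0,0,0,0,0,0,-1]

```text
t: 11.08
tool_pos: [0.5544, -0.1434, 0.0899]
tool_rot: [0.067, 0.998, -0.0, -0.002]
contact_force: [-3.4, -3.3, 0.1]
opening: 0.0006
grasp_force: 1.9
```

```bash
python3 -c "
from h import *
inbox()"
```

```text
t 11.07 box [   9.9 -137.5] tipz 67.9 yaw -0.0 tilt [-0.004 -0.001] F [-2.9 -3.7  0.1] op 0.001
```

Call:
drive_tool:
  plan:
    - [-0.05,0,0,0,0,0,-1]
    - [-0.05,0,0,0,0,0,-1]
    - [0,0,0,0,0,0,-1]

```text
t: 11.45
tool_pos: [0.5562, -0.1433, 0.0896]
tool_rot: [0.067, 0.998, 0.001, -0.006]
contact_force: [-16.1, 0.2, 12.1]
opening: 0.0006
grasp_force: 8.2
```

```bash
python3 -c "
from h import *
inbox()"
```

```text
t 11.45 box [  11.7 -137.3] tipz 67.6 yaw -0.1 tilt [-0.013  0.001] F [-16.   -1.9  12.1] op 0.001
```

Call:
drive_tool:
  plan:
    - [-0.03,0,0,0,0,0,-1]
    - [0,0,0,0,0,0,-1]
    - [0.3,0,0,0,0,0,-1]
    - [0.2,0,-0.1,0,0,0,-1]
    - [0,0,-0.8,0,0,0,-1]

```text
t: 12.08
tool_pos: [0.532, -0.1389, 0.1432]
tool_rot: [0.066, 0.998, 0.0, -0.003]
contact_force: [0.9, -0.3, 0.4]
opening: 0.0004
grasp_force: 0.0
```

Call:
drive_tool:
  plan:
    - [0,0,-0.9,0,0,0,-1]
    - [0,-0.3,-0.9,0,0,0,-1]
    - [0.6,-0.7,0,0,0,0,-1]
    - [0.6,-0.7,0,0,0,0,-1]
    - [0,0,0,0,0,0,-1]

```text
t: 12.7
tool_pos: [0.4467, -0.2345, 0.2534]
tool_rot: [0.07, 0.998, 0.0, 0.001]
contact_force: [0.6, 0.7, 0.4]
opening: 0.0008
grasp_force: 0.0
```

Call:
drive_tool:
  plan:
    - [0,-0.9,0,0,0,0,-1]
    - [0,-0.9,0,0,0,0,-1]
    - [0,-0.9,0,0,0,0,-1]
    - [0,0,0,0,0,0,-1]

```text
t: 13.2
tool_pos: [0.4274, -0.3958, 0.2529]
tool_rot: [0.069, 0.998, -0.001, 0.0]
contact_force: [0.6, 0.5, 0.5]
opening: 0.0004
grasp_force: 0.0
```

```bash
python3 -c "
from h import *
inbox();a=shot('top')
x=cv2.resize(a['pixels'][110:240,150:360,::-1],None,fx=3.5,fy=3.5,interpolation=cv2.INTER_CUBIC)
cv2.imwrite('pics/t4.png',x)"
```

```text
t 13.2 box [ -82.5 -404.6] tipz 230.9 yaw -0.3 tilt [ 0.    -0.003] F [0.5 0.6 0.5] op 0.0
```

View pics/t4.png

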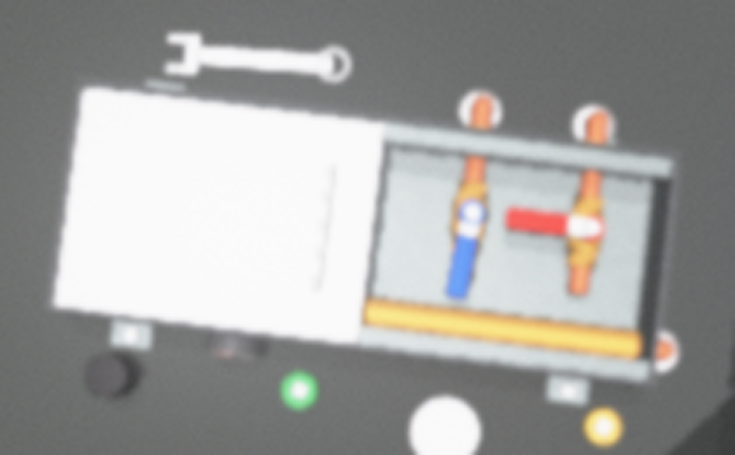

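The red lever now stands square across its pipe, with its end at (507,218) and its nut at (590,226). The blue lever end is still at (457,297), the cover is fully left, and the loose items haven't moved.

```bash
python3 -c "
from h import *
a=shot('top');f=lambda x,y,z:crop(a,150,110,3.5,x,y,z)
print(f(507,218,.075),f(590,226,.082))
print(manip.hand_in())"
```

```text
[  30.1 -120.9] [  31.2 -192.8]
the job is handed in; nothing more can be done
None
```

The job is handed in: the cover is slid left to its stop, and the red lever is at its stop, square across its pipe. The blue lever and the loose items around the box look unmoved in the last picture, and the arm finished clear at about 13 s. `hand_in()` returned no verdict.

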